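# Unlock the larger make-up case at the cosmetics counter

## Task

A customer wants to see what is in the larger of the two black make-up cases, so undo the two-stage catch on its top. First slide its safety tab fully to the left (as the robot faces it), off the tip of the latch; then lift the latch by its lug until it stands well up, at least half way to upright, and leave it standing there with the tab still slid aside.

Things in the scene. Friction and masses are not known exactly. Their poses are not given: they have to be found in the camera images.
- big_tab_lug (a point): Safety tab of the larger black case (210 x 270 x 130 mm high; the other is 150 x 180 x 85): steel slider near the case's robot-side edge, lug 12 (y) x 16 (x) x 28 mm tall on a 24 mm wide block. Point: on the lug's centre line, 7 mm below its top, 39 mm above the case top. Level axes of the case: x from tab along the latch to its hinge (away from robot), y the way the tab releases.
- big_tab (a joint): How far the larger case's safety tab has slid, m: 0 locked (0 to 0.003 at the start), 0.030 at its end stop, fully released; clear of the latch's tip from about 0.020. It slides along the case's +y (level), takes about 1.5 N and stays where it is left. Locked, its lip covers the last 12 mm of the latch.
- big_latch_lug (a point): Main latch of the larger case: flat steel arm 14 mm wide, 5 thick; lug on it 14 (y) x 16 (x) x 28 mm tall. Point: on the lug's centre line, 7 mm below its top, 21 above the arm; latch down, 30 mm above the case top and 61 mm to +x of the tab's lug. Axes as the case's when down; they turn with the latch. Hinge axis: along y, 60 mm to +x and 23.5 mm below this point (latch down).
- big_latch (a joint): Angle of the larger case's main latch, rad: 0 lying down, 1.57 upright, stop at 1.6. The lug swings up and over towards the case's +x. The tab's lip holds it down until the tab is slid aside; then it takes about 2 N at the lug, and friction in the hinge keeps it where it is left.

How it is judged (in metres and radians):
On the way, in this order (a step that is already met when the one before it is completed fails the run):
1. the safety tab is slid aside while the latch still lies down (value of joint big_tab above 0.022 m and value of joint big_latch below 0.15 rad), for 0.1 s.
2. the latch is lifted to at least about half way to upright (value of joint big_latch above 0.7 rad), for 0.2 s.
At the end, for the whole second after the job is handed in: The larger case's safety tab stands at least 22 mm along its 30 mm slide and its latch stands still, raised by at least 0.7 rad (40 degrees) (value of joint big_tab above 0.022 m and value of joint big_latch above 0.7 rad and velocity of joint big_latch between -0.05 and 0.05 rad/s); the robot touches nothing.
It also fails if it takes over 42 s, if anything falls off the work surface, if the arm or the gripper's body presses on something with over 40 N, if the wrist force passes 120 N, or if a joint passes its speed limit or range.

## Robot

A 6-joint arm with a two-finger parallel gripper is mounted at the origin on the work surface. World frame = base frame: x ahead of the robot, y to its left, z up, the work surface at z = 0. Lengths are in mm, angles in rad, forces in N, time in s.
With the tool pointing down it reaches from about 300 to 775 mm from the base axis. Payload 14.6 kg.
Tool frame: the origin (TCP) lies at the very end of the fingers, on their centre line; the grasp point (between the pads) lies 19 mm behind it; y points along the fingers, z is the direction in which the jaws open and shut, and the axes are right-handed (so a half turn about y gives the same grasp; the last joint's range is limited). The gripper opens to 94 mm and grips with 3 to 60 N. Pads are 16 mm wide; open, the fingers measure 119 mm over their backs; the gripper's body (75 mm by 177 mm) begins 78 mm behind the grasp point.
Start: joints at [-1.244, 0.3, 1.521, -0, 1.321, -0.067], TCP at [211.027, -507.894, 176.046] pointing down, gripper open.
Joint ranges: [-3.03, 3.03], [-0.79, 2.21], [0.23, 2.52], [-1.04, 4.18], [0, 3.07], [-2.55, 2.55]. Speed limits (rad/s): [2.22, 2.22, 2.57, 3.14, 3.14, 3.14].

## Interface

Orientations are given as [roll, pitch, yaw] about the fixed x, y, z axes, in that order (R = Rz(yaw) Ry(pitch) Rx(roll)).
In Python, from cell import monitor, optics, manip gives the robot as it stands.
- The arm moves only by the shell command python3 -m creep 'ROWS' [FORCE]. ROWS is JSON, a list of rows, each an object of numbers: "tx", "ty", "tz": the shift along the tool's x, y, z scaled (see below); "turn": the turn about the tool's y scaled (see below); "fingers": the finger opening in mm, from 0 to 94. In form: [{"tx": .., "ty": .., "tz": .., "turn": .., "fingers": ..}, ...]. A call has 1 to 20 rows; each row is the pose to reach, as a shift and turn from the pose measured when the call began, along the tool's axes at that moment, turning the shorter way round; what a row does not reach only later rows make up. The controller multiplies each number of a shift by 200 mm and each number of a turn by pi rad. A row lasts 1/10 s, in which the tool goes at most 50 mm and 8.59 degrees, less where a joint would pass 70% of its speed; a pose out of reach is approached as far as the arm can. A call with a number of a shift or a turn outside -1 to 1 is refused whole. A call with a gripper value outside its range is refused whole. The fingers move at their own pace and stop on an object; FORCE is the grip in N (left out, the last holds). Time passes only in rows, so rows that repeat a pose let the fingers close. It gives the time, the measured TCP pose, the force and the opening at its end, in the units of the state.
- monitor.read_state(): the state, without advancing time (a new reading comes with each control period).
- optics.camera(name): name is "scene" or "side" or "wrist"; returns a dict with "frame" (384x512x3 uint8, red, green, blue), "range_z" (384x512 float32, mm along the optical axis (not along the pixel's ray), 0 where there is no reading), "fx", "fy", "cx", "cy" (pixels), "R" (3x3) and "t" (3): a world point X has camera coordinates R X + t; the wrist camera has in their place "mount" (4x4, takes a point from camera to tool coordinates, whose origin is the TCP and whose axes are the tool frame's). Camera axes: x right, y down, z forward; pixel columns grow to the right and rows downward; lengths in mm; the calibration is good to about 2 mm. A picture is of the moment at which its call begins: read the wrist's pose just before it.
- manip.sign_off(): hands the job in, once; it reports no verdict.
The state is a dict: "clock": time; "joints": joint angles; "qd": joint speeds; "effort": joint torques, N m; "eef_pos": TCP position; "eef_rot": TCP orientation; "wrist_force": force on the tool from outside, world axes, zero at the start; "moment": the same for the moment, N m; "finger_gap": finger opening in mm.
Only numpy, scipy, OpenCV 4.12 (cv2) and the standard library are available. Lean on these libraries where they do the work, as an engineer would, in place of code of your own. Each camera call takes 0.05 s, during which the arm holds its last target.

## Working session

There is one attempt and no reset: what is moved stays moved. The work goes in short steps, Python scripts to look and compute and a shell command to move; the robot and the scene stay as the last step left them, time stands still between calls to the robot, and variables do not carry over. Pictures are saved under pics/ and viewed, and the job is handed in when it is done.

```bash
mkdir -p pics; ls; python3 - <<'E'
from cell import monitor, optics
import cv2,numpy as np
print(monitor.read_state())
for n in ["scene","side","wrist"]:
    c=optics.camera(n); cv2.imwrite(f"pics/a_{n}.png",c["frame"][:,:,::-1]); np.savez(f"a_{n}.npz",**c)
    print(n,{k:np.round(v,3).tolist() for k,v in c.items() if k not in("frame","range_z")})
E
```

```text
pics
{'clock': 0.0, 'joints': array([-1.24359808e+00,  3.00473985e-01,  1.52158133e+00,  2.41737705e-05,
        1.32068055e+00, -6.65786282e-02]), 'qd': array([-0.00093819, -0.00172716,  0.00011489,  0.00114802,  0.00024671,
        0.00116066]), 'effort': array([ 2.64262766e-03, -5.31805658e+01, -3.52736878e+01,  7.09651038e-02,
        2.43651151e-02, -9.50523577e-05]), 'eef_pos': array([ 210.94430092, -507.62420097,  175.48465567]), 'eef_rot': array([-1.57193546e+00,  9.94206062e-05, -2.74782183e+00]), 'wrist_force': array([-0.23782119,  0.41972039, -0.58634493]), 'moment': array([ 0.00238732, -0.02414138,  0.01801519]), 'finger_gap': 93.9290807775784}
scene {'fx': 489.274, 'fy': 489.274, 'cx': 257.029, 'cy': 189.286, 'R': [[-0.804, 0.594, -0.007], [0.422, 0.563, -0.71], [-0.418, -0.574, -0.704]], 't': [462.233, -96.576, 1238.649]}
side {'fx': 440.81, 'fy': 440.81, 'cx': 257.748, 'cy': 189.054, 'R': [[-0.943, -0.334, 0.004], [-0.184, 0.509, -0.841], [0.279, -0.793, -0.541]], 't': [513.507, 284.863, 707.791]}
wrist {'fx': 271.449, 'fy': 271.449, 'cx': 254.326, 'cy': 192.616, 'mount': [[0.001, 0.972, 0.234, -67.228], [-0.0, -0.234, 0.972, -208.571], [1.0, -0.001, 0.0, -0.19], [0.0, 0.0, 0.0, 1.0]]}
```

View pics/a_scene.png

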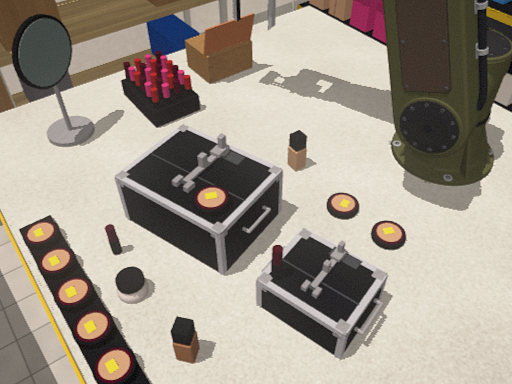

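View pics/a_side.png

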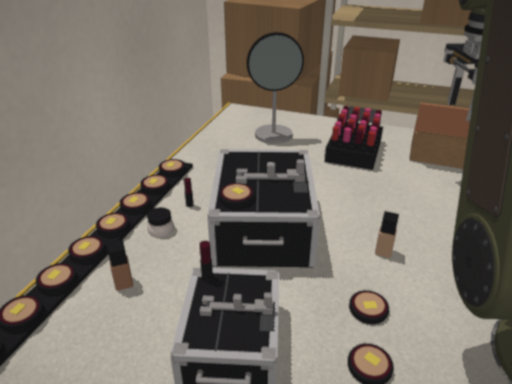

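View pics/a_wrist.png

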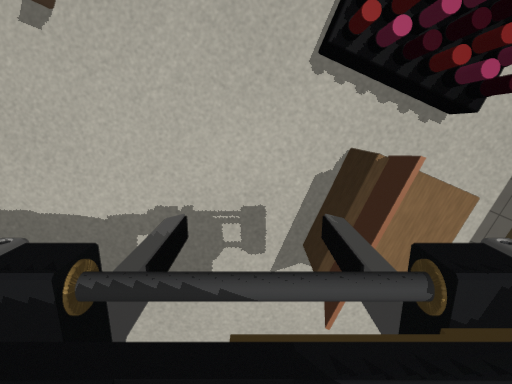

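```bash
python3 - <<'E'
import cv2,numpy as np
c=np.load("a_scene.npz"); f=c["frame"][120:250,110:290,::-1]
cv2.imwrite("pics/b1.png",cv2.resize(f,None,fx=4.4,fy=4.4,interpolation=cv2.INTER_CUBIC))
c=np.load("a_side.npz"); f=c["frame"][140:270,195:330,::-1]
cv2.imwrite("pics/b2.png",cv2.resize(f,None,fx=4.5,fy=4.5,interpolation=cv2.INTER_CUBIC))
E
```

```text
(no output)
```

View pics/b1.png

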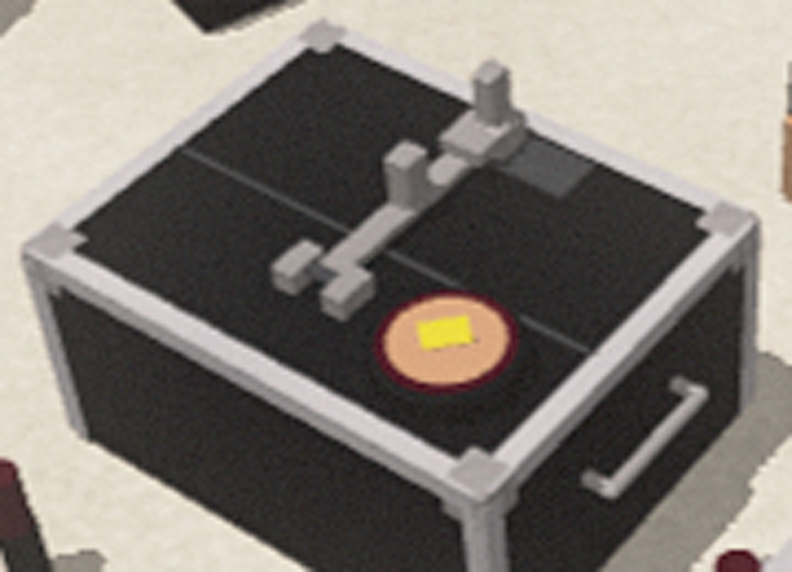

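View pics/b2.png

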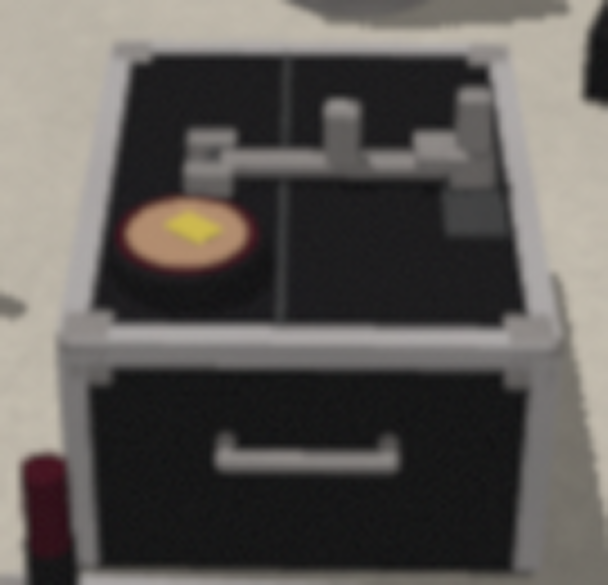

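```bash
cat > h.py <<'E'
import numpy as np
def ray(c,u,v):
    d=np.array([(u-c["cx"])/c["fx"],(v-c["cy"])/c["fy"],1.0]); R=c["R"]; return -R.T@c["t"], R.T@d
def plane(c,u,v,z):
    o,d=ray(c,u,v); return o+d*(z-o[2])/d[2]
def two(c1,p1,c2,p2):
    o1,d1=ray(c1,*p1);o2,d2=ray(c2,*p2)
    s=np.linalg.lstsq(np.c_[d1,-d2],o2-o1,rcond=None)[0]
    a=o1+s[0]*d1;b=o2+s[1]*d2; return (a+b)/2,np.linalg.norm(a-b)
def pix(c,X):
    p=c["R"]@np.asarray(X,float)+c["t"]; return p[0]/p[2]*c["fx"]+c["cx"],p[1]/p[2]*c["fy"]+c["cy"]
E
python3 - <<'E'
from h import *
np.set_printoptions(suppress=True,precision=1)
S=dict(np.load("a_scene.npz"));D=dict(np.load("a_side.npz"))
s=lambda x,y:(110+x/4.4-.4,120+y/4.4-.4)
d=lambda x,y:(195+x/4.5-.4,140+y/4.5-.4)
for n,a,b,z in [("tab",s(491,69),d(474,95),176),("latch",s(406,150),d(342,104),167)]:
    print(n,*two(S,a,D,b),plane(S,*a,z),plane(D,*b,z))
C=[plane(S,*s(*p),130) for p in [(323,22),(757,218),(485,497),(25,250)]]
print(np.array(C)); 
for i in range(4):
    e=C[(i+1)%4]-C[i]; print(np.linalg.norm(e),np.degrees(np.arctan2(e[1],e[0])))
C=[plane(D,*d(*p),130) for p in [(115,45),(505,45),(560,340),(62,340)]]
print(np.array(C)); 
for i in range(4):
    e=C[(i+1)%4]-C[i]; print(np.linalg.norm(e),np.degrees(np.arctan2(e[1],e[0])))
E
```

```text
tab [ 521.7 -193.8  176.9] 0.3786437050297434 [ 521.3 -194.6  176. ] [ 522.1 -195.8  176. ]
latch [ 580.  -176.5  169.7] 1.4512946992236149 [ 579.1 -178.3  167. ] [ 581.5 -182.4  167. ]
[[ 539.3 -329.2  130. ]
 [ 453.6  -77.5  130. ]
 [ 648.4  -11.6  130. ]
 [ 736.4 -262.2  130. ]]
265.84507036420877 108.81163389255056
205.62807562056912 18.70073526631911
265.6379367771515 -70.66226657503039
208.06686618203173 -161.23784236134566
[[ 734.4 -264.9  130. ]
 [ 539.7 -335.4  130. ]
 [ 452.8  -84.8  130. ]
 [ 648.9  -14.1  130. ]]
207.10831645413379 -160.07836094282757
265.290764734601 109.12392978967425
208.48308692301268 19.805611565675715
264.8913438614784 -71.17458337526784
```

```bash
python3 -m creep '[{"ty":-0.2,"fingers":50},{"ty":-0.4,"fingers":50},{"ty":-0.6,"fingers":50},{"tx":-0.2,"ty":-0.6,"tz":-0.08,"turn":0.02,"fingers":50},{"tx":-0.4,"ty":-0.6,"tz":-0.17,"turn":0.02,"fingers":50},{"tx":-0.6,"ty":-0.6,"tz":-0.25,"turn":0.02,"fingers":50},{"tx":-0.8,"ty":-0.6,"tz":-0.34,"turn":0.02,"fingers":50},{"tx":-1,"ty":-0.6,"tz":-0.42,"turn":0.02,"fingers":50},{"tx":-1,"ty":-0.6,"tz":-0.42,"turn":0.02,"fingers":50},{"tx":-1,"ty":-0.6,"tz":-0.42,"turn":0.02,"fingers":50},{"tx":-1,"ty":-0.6,"tz":-0.42,"turn":0.02,"fingers":50},{"tx":-1,"ty":-0.6,"tz":-0.42,"turn":0.02,"fingers":50}]'
cat > go.py <<'E'
import sys
from h import *
from cell import monitor
from scipy.spatial.transform import Rotation as Ro
def show(tgt,yaw_case=19.):
    s=monitor.read_state(); r,p,y=s["eef_rot"]
    M=Ro.from_euler("xyz",s["eef_rot"]).as_matrix()
    d=M.T@(np.array(tgt,float)-s["eef_pos"])
    e=(np.degrees(y)-(yaw_case-180)+180)%360-180
    print("t",round(s["clock"],2),"pos",s["eef_pos"].round(1),"yaw",np.degrees(y).round(1),"F",s["wrist_force"].round(1),"gap",round(s["finger_gap"],1))
    print("shift units",(d/200).round(3),"mm",d.round(1),"turn",round(e/180,4))
if __name__=="__main__": show([float(a) for a in sys.argv[1:4]])
E
python3 go.py 521.7 -194.5 240
```

```text
t 0.15 pos [ 211.  -507.7  175.6] yaw -157.4 F [ 0.2 -0.3 -1. ] gap 94.0
shift units [-2.036 -0.321 -0.85 ] mm [-407.1  -64.2 -170. ] turn 0.0198$[0]: bad value
```

```bash
python3 -m creep '[{"tx":0,"ty":-0.2,"tz":0,"turn":0,"fingers":50},{"tx":0,"ty":-0.4,"tz":0,"turn":0,"fingers":50},{"tx":0,"ty":-0.6,"tz":0,"turn":0,"fingers":50},{"tx":-0.2,"ty":-0.6,"tz":-0.08,"turn":0.02,"fingers":50},{"tx":-0.4,"ty":-0.6,"tz":-0.17,"turn":0.02,"fingers":50},{"tx":-0.6,"ty":-0.6,"tz":-0.25,"turn":0.02,"fingers":50},{"tx":-0.8,"ty":-0.6,"tz":-0.34,"turn":0.02,"fingers":50},{"tx":-1,"ty":-0.6,"tz":-0.42,"turn":0.02,"fingers":50},{"tx":-1,"ty":-0.6,"tz":-0.42,"turn":0.02,"fingers":50},{"tx":-1,"ty":-0.6,"tz":-0.42,"turn":0.02,"fingers":50},{"tx":-1,"ty":-0.6,"tz":-0.42,"turn":0.02,"fingers":50},{"tx":-1,"ty":-0.6,"tz":-0.42,"turn":0.02,"fingers":50}]'
python3 go.py 521.7 -194.5 240
```

```text
clock: 1.35
eef_pos: [362.7, -354.3, 295.6]
eef_rot: [-1.572, -0.0, -2.812]
wrist_force: [0.4, 1.3, -0.0]
finger_gap: 50.1
t 1.35 pos [ 362.7 -354.3  295.6] yaw -161.1 F [ 0.4  1.3 -0. ] gap 50.1
shift units [-1.011  0.278 -0.499] mm [-202.1   55.7  -99.7] turn -0.0007
```

```bash
python3 -m creep '[{"tx":-0.2,"ty":0,"tz":-0.1,"turn":0,"fingers":40},{"tx":-0.4,"ty":0,"tz":-0.2,"turn":0,"fingers":40},{"tx":-0.6,"ty":0,"tz":-0.3,"turn":0,"fingers":40},{"tx":-0.8,"ty":0.1,"tz":-0.4,"turn":0,"fingers":40},{"tx":-1,"ty":0.2,"tz":-0.5,"turn":0,"fingers":40},{"tx":-1,"ty":0.2,"tz":-0.5,"turn":0,"fingers":40},{"tx":-1,"ty":0.2,"tz":-0.5,"turn":0,"fingers":40},{"tx":-1,"ty":0.2,"tz":-0.5,"turn":0,"fingers":40},{"tx":-1,"ty":0.2,"tz":-0.5,"turn":0,"fingers":40}]'
python3 go.py 521.7 -194.5 155
python3 - <<'E'
from cell import monitor, optics
import cv2,numpy as np
s=monitor.read_state(); c=optics.camera("wrist"); np.savez("c_wrist.npz",pos=s["eef_pos"],rot=s["eef_rot"],**c)
cv2.imwrite("pics/c_wrist.png",c["frame"][:,:,::-1])
E
```

```text
clock: 2.25
eef_pos: [519.1, -196.3, 256.4]
eef_rot: [-1.571, 0.001, -2.814]
wrist_force: [0.8, -0.2, -0.4]
finger_gap: 40.0
t 2.25 pos [ 519.1 -196.3  256.4] yaw -161.2 F [ 0.8 -0.2 -0.4] gap 40.0
shift units [-0.015  0.507 -0.004] mm [ -3.  101.4  -0.8] turn -0.0013
```

View pics/c_wrist.png

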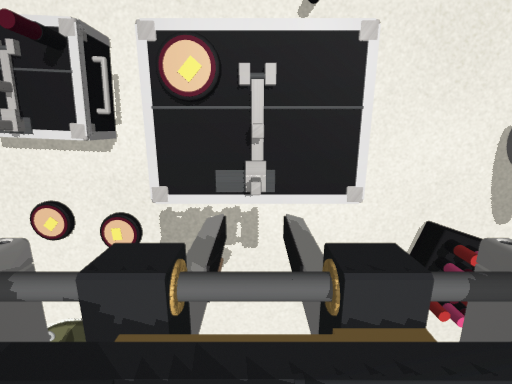

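```bash
cat > w.py <<'E'
from h import *
from scipy.spatial.transform import Rotation as Ro
def wplane(f,u,v,z):
    c=dict(np.load(f)); M=Ro.from_euler("xyz",c["rot"]).as_matrix(); m=c["mount"]
    d=np.array([(u-c["cx"])/c["fx"],(v-c["cy"])/c["fy"],1.0])
    o=M@m[:3,3]+c["pos"]; d=M@m[:3,:3]@d
    return o+d*(z-o[2])/d[2]
E
python3 - <<'E'
from w import *
import cv2
for u,v,z in [(255,187,176),(258,130,167),(152,107,130),(365,107,130)]: print(wplane("c_wrist.npz",u,v,z).round(1))
a=wplane("c_wrist.npz",365,107,130)-wplane("c_wrist.npz",152,107,130); print(np.degrees(np.arctan2(a[1],a[0])))
c=np.load("c_wrist.npz")["frame"][90:205,200:320,::-1]
cv2.imwrite("pics/c2.png",cv2.resize(c,None,fx=5,fy=5,interpolation=cv2.INTER_CUBIC))
E
```

```text
[ 523.2 -195.5  176. ]
[ 581.5 -179.1  167. ]
[566.3 -52.7 130. ]
[ 646.9 -290.8  130. ]
-71.29684357245014
```

View pics/c2.png

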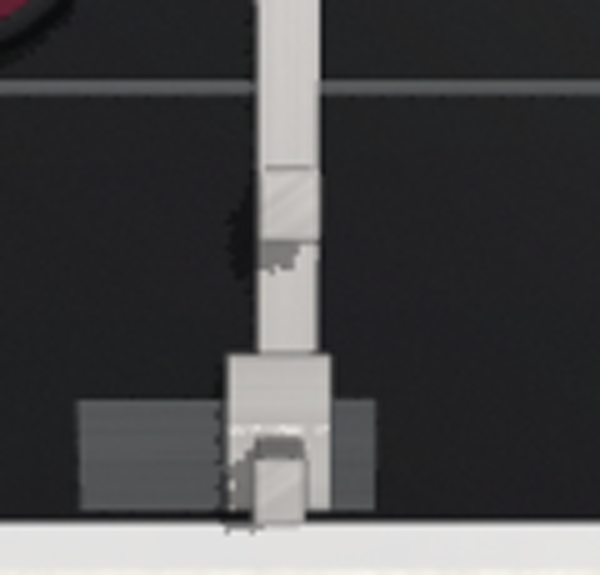

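```bash
python3 -m creep '[{"tx":-0.015,"ty":0.2,"tz":0,"turn":0,"fingers":40},{"tx":-0.015,"ty":0.35,"tz":0,"turn":0,"fingers":40},{"tx":-0.015,"ty":0.45,"tz":0,"turn":0,"fingers":40},{"tx":-0.015,"ty":0.5,"tz":0,"turn":0,"fingers":40},{"tx":-0.015,"ty":0.5,"tz":0,"turn":0,"fingers":40},{"tx":-0.015,"ty":0.5,"tz":0,"turn":0,"fingers":40}]' 5
python3 go.py 522 -195 155
python3 - <<'E'
from cell import optics
import cv2,numpy as np
c=optics.camera("side"); f=c["frame"][110:240,210:345,::-1]
cv2.imwrite("pics/d_side.png",cv2.resize(f,None,fx=4.4,fy=4.4,interpolation=cv2.INTER_CUBIC))
c=optics.camera("scene"); f=c["frame"][60:220,120:310,::-1]
cv2.imwrite("pics/d_scene.png",cv2.resize(f,None,fx=3.7,fy=3.7,interpolation=cv2.INTER_CUBIC))
E
```

```text
clock: 2.9
eef_pos: [522.4, -195.6, 157.6]
eef_rot: [-1.57, 0.002, -2.814]
wrist_force: [-0.2, -0.4, -0.0]
finger_gap: 39.9
t 2.9 pos [ 522.4 -195.6  157.6] yaw -161.3 F [-0.2 -0.4 -0. ] gap 39.9
shift units [ 0.001  0.013 -0.003] mm [ 0.2  2.6 -0.7] turn -0.0014
```

View pics/d_side.png

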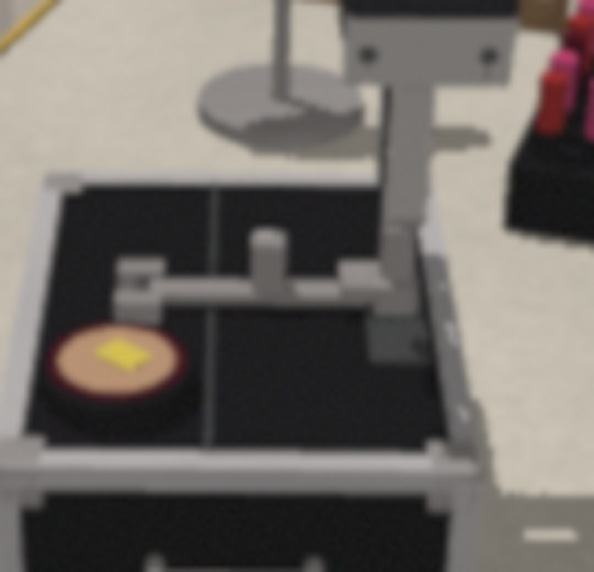

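View pics/d_scene.png

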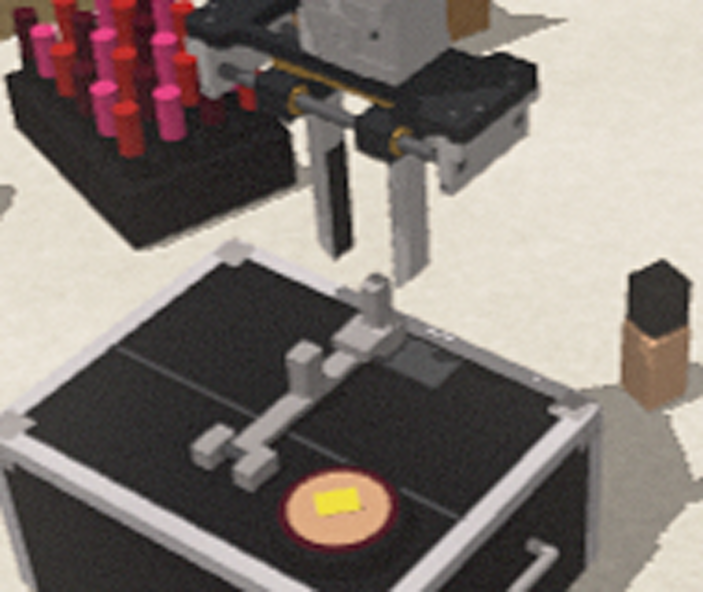

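```bash
python3 - <<'E'
from cell import optics,monitor
from h import *
import cv2
from scipy.spatial.transform import Rotation as Ro
for k,n in enumerate(["scene","side"]):
    s=monitor.read_state();M=Ro.from_euler("xyz",s["eef_rot"]).as_matrix()
    c=optics.camera(n); f=c["frame"][:,:,::-1].copy()
    x0,y0=((120,60),(210,110))[k]; f=cv2.resize(f[y0:y0+160,x0:x0+190],None,fx=3.7,fy=3.7,interpolation=cv2.INTER_CUBIC)
    for o in (-20,0,20):
        p=pix(c,s["eef_pos"]+M[:,2]*o); print(n,o,p, s["eef_pos"])
        cv2.circle(f,(int((p[0]-x0)*3.7),int((p[1]-y0)*3.7)),4,(0,255,0),1)
    cv2.imwrite(f"pics/e_{n}.png",f)
E
```

```text
scene -20 (np.float64(228.6228212564751), np.float64(145.65206543622674)) [ 522.50295156 -195.46110233  157.73316455]
scene 0 (np.float64(220.98310866605857), np.float64(142.18203839420664)) [ 522.50295156 -195.46110233  157.73316455]
scene 20 (np.float64(213.46463878491937), np.float64(138.767080895034)) [ 522.50295156 -195.46110233  157.73316455]
side -20 (np.float64(299.887106452757), np.float64(173.40350956793782)) [ 522.43557405 -195.35758433  157.52585523]
side 0 (np.float64(299.24522473562206), np.float64(168.51352147988908)) [ 522.43557405 -195.35758433  157.52585523]
side 20 (np.float64(298.6262939027404), np.float64(163.79837798954887)) [ 522.43557405 -195.35758433  157.52585523]
```

View pics/e_scene.png

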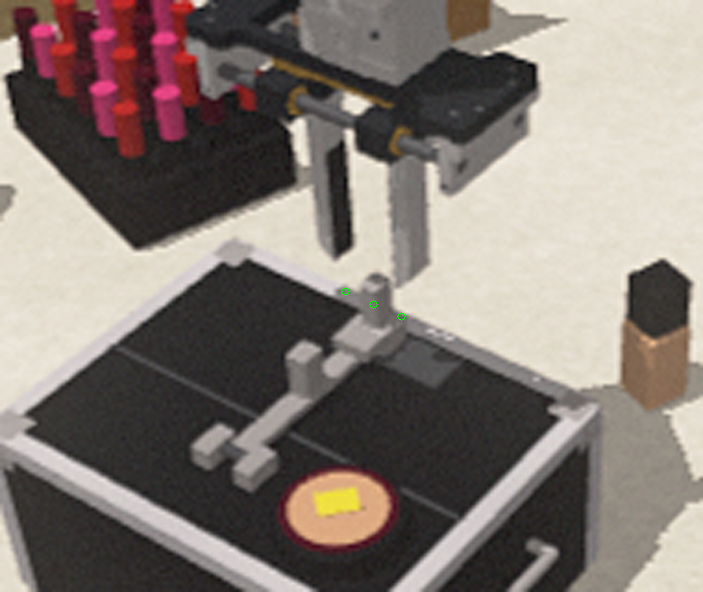

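View pics/e_side.png

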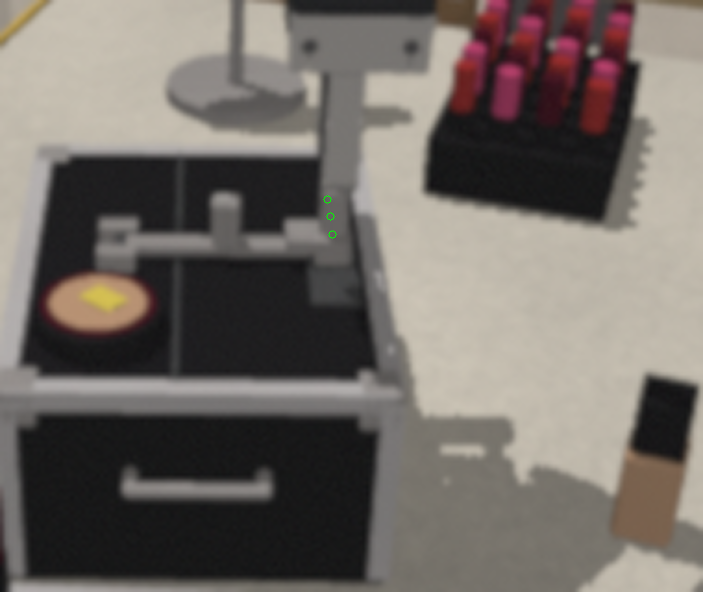

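```bash
python3 - <<'E'
from cell import optics,monitor
from h import *
np.set_printoptions(suppress=True,precision=1)
s=monitor.read_state(); print(s["eef_pos"],s["joints"])
def pt(c,u,v):
    z=c["range_z"][v,u]; return c["R"].T@(np.array([(u-c["cx"])/c["fx"]*z,(v-c["cy"])/c["fy"]*z,z])-c["t"])
S=optics.camera("scene");D=optics.camera("side")
# column scan down right finger (scene crop x 400..410)
for v in range(110,146,2): print("scene",v,pt(S,229,v), S["frame"][v,229], "|",pt(S,210,v))
for v in range(140,185,2): print("side",v,pt(D,300,v), D["frame"][v,300])
np.savez("e_scene.npz",**S);np.savez("e_side.npz",**D)
E
```

```text
[ 522.4 -195.3  157.3] [-0.4  0.3  1.5  0.   1.3  0.8]
scene 110 [ 519.7 -161.4  257.5] [117 114 110] | [ 533.8 -209.5  236.1]
scene 112 [ 520.5 -160.5  253.7] [119 115 110] | [ 532.9 -211.8  229.6]
scene 114 [ 521.2 -159.8  249.7] [125 121 116] | [ 534.2 -210.2  226.2]
scene 116 [ 521.4 -160.   245. ] [128 119 118] | [ 535.2 -209.2  222.3]
scene 118 [ 520.6 -161.6  239. ] [125 122 119] | [ 536.1 -208.4  218.3]
scene 120 [ 521.9 -159.9  235.8] [125 122 120] | [ 536.3 -208.8  213.1]
scene 122 [ 521.2 -161.5  229.8] [134 130 126] | [ 535.  -211.8  205.7]
scene 124 [ 521.8 -161.1  225.4] [142 135 135] | [ 536.  -210.8  201.8]
scene 126 [ 521.4 -162.   219.8] [153 146 142] | [ 536.2 -211.2  196.6]
scene 128 [ 520.  -164.7  212.6] [149 147 144] | [ 537.7 -209.2  193.4]
scene 130 [ 522.2 -161.7  210.5] [147 143 140] | [ 538.6 -208.4  189.1]
scene 132 [ 520.3 -165.1  202.5] [149 145 141] | [ 424.3 -413.4    2. ]
scene 134 [ 522.  -162.8  199.7] [145 140 135] | [ 426.7 -410.2   -1.6]
scene 136 [ 522.4 -162.6  195. ] [162 156 152] | [ 513.  -256.6  130.7]
scene 138 [ 398.1 -362.3    1.9] [227
[... 593 characters left out ...]
2.9  209.6] [120 117 114]
side 156 [ 514.6 -161.5  206. ] [120 116 114]
side 158 [ 514.6 -162.5  201. ] [118 116 113]
side 160 [ 514.2 -162.2  196.7] [107 104 103]
side 162 [ 516.3 -172.3  186.5] [108 105 103]
side 164 [ 519.8 -188.3  172.6] [102  99  97]
side 166 [ 519.9 -190.   167. ] [102  98  97]
side 168 [ 519.2 -188.   163.4] [102  99  98]
side 170 [ 519.4 -190.1  157.4] [102  99  97]
side 172 [ 519.2 -190.5  152.4] [102  99  97]
side 174 [ 519.1 -191.3  147.1] [95 92 91]
side 176 [ 517.6 -185.8  145.6] [99 96 94]
side 178 [ 516.9 -183.9  142. ] [100  97  96]
side 180 [ 516.8 -185.   136.4] [97 94 92]
side 182 [ 516.5 -184.6  131.8] [70 69 70]
side 184 [ 514.8 -178.7  130.7] [69 70 70]
```

```bash
python3 - <<'E'
from h import *
from scipy.spatial.transform import Rotation as Ro
np.set_printoptions(suppress=True,precision=1)
c=dict(np.load("c_wrist.npz")); M=Ro.from_euler("xyz",c["rot"]).as_matrix(); m=c["mount"]
def pt(u,v):
    z=c["range_z"][v,u]; p=np.array([(u-c["cx"])/c["fx"]*z,(v-c["cy"])/c["fy"]*z,z,1]); t=(m@p)[:3]; return z,t,M@t+c["pos"]
for u,v in [(200,140),(320,150),(256,188),(258,131),(100,170),(220,220),(222,217),(290,220),(288,217),(205,250),(310,250)]: print(u,v,*pt(u,v))
print(c["pos"],c["rot"])
E
python3 - <<'E'
from cell import monitor
s=monitor.read_state(); print(s)
E
```

```text
200 140 328.97104 [-52.4 126.2 -65.9] [ 547.6 -117.   130.3]
320 150 333.03192 [-40.2 127.4  80.5] [ 583.1 -259.5  129. ]
256 188 296.65524 [-2.8 81.1  1.7] [ 522.4 -196.9  175.4]
258 131 291.67477 [-63.5  90.5   3.9] [ 580.5 -179.5  166. ]
100 170 467.97537 [   3.9  255.7 -266.1] [430.   54.5   0.8]
220 220 175.49576 [ -9.  -42.1 -22.4] [ 520.4 -172.2  298.5]
222 217 180.42412 [ -9.3 -36.9 -21.6] [ 520.9 -172.8  293.4]
290 220 173.99065 [ -9.5 -43.5  22.7] [ 535.4 -214.7  299.9]
288 217 180.29759 [ -9.3 -37.1  22.2] [ 535.  -214.3  293.5]
205 250 130.7735 [ -9.8 -87.9 -23.9] [ 520.6 -170.5  344.3]
310 250 132.1322 [ -9.2 -86.6  26.9] [ 536.4 -218.8  343.1]
[ 519.1 -196.3  256.4] [-1.6  0.  -2.8]
{'clock': 3.2, 'joints': array([-4.23695439e-01,  3.31570398e-01,  1.52491810e+00,  5.71588400e-04,
        1.28396813e+00,  8.19331598e-01]), 'qd': array([-7.47474110e-04,  5.70483167e-03,  1.92190439e-03, -3.75322196e-05,
       -5.70380378e-04,  2.17012272e-03]), 'effort': array([-3.42341303e-02, -5.47098398e+01, -3.49987328e+01,  6.07659551e-02,
       -3.87133181e-02, -4.03833983e-04]), 'eef_pos': array([ 522.19266487, -195.18461887,  156.90266474]), 'eef_rot': array([-1.57042151e+00,  1.20445683e-03, -2.81398454e+00]), 'wrist_force': array([ 0.37401776,  0.55931839, -0.09987638]), 'moment': array([ 0.01834687, -0.05419628, -0.02323789]), 'finger_gap': 39.55174928386308}
```

Three views agree that the visible fingertips end about 33 mm short of the reported TCP (z ≈ 191 against 157). A gentle close will show which is true: it stops at about 12 mm if the fingers really reach the lug.

```bash
python3 -m creep '[{"tx":0,"ty":0,"tz":0,"turn":0,"fingers":30},{"tx":0,"ty":0,"tz":0,"turn":0,"fingers":20},{"tx":0,"ty":0,"tz":0,"turn":0,"fingers":8},{"tx":0,"ty":0,"tz":0,"turn":0,"fingers":8},{"tx":0,"ty":0,"tz":0,"turn":0,"fingers":8},{"tx":0,"ty":0,"tz":0,"turn":0,"fingers":8},{"tx":0,"ty":0,"tz":0,"turn":0,"fingers":8}]' 5
python3 - <<'E'
from cell import optics
import cv2,numpy as np
a=[]
for n,(x,y) in (("side",(230,120)),("scene",(150,60))):
    c=optics.camera(n); f=c["frame"][y:y+120,x:x+100,::-1]
    a.append(cv2.resize(f,None,fx=4,fy=4,interpolation=cv2.INTER_CUBIC))
cv2.imwrite("pics/f.png",np.hstack(a))
E
```

```text
clock: 3.9
eef_pos: [522.2, -195.2, 156.9]
eef_rot: [-1.57, 0.001, -2.814]
wrist_force: [-0.8, -0.3, -0.4]
finger_gap: 8.1
```

View pics/f.png

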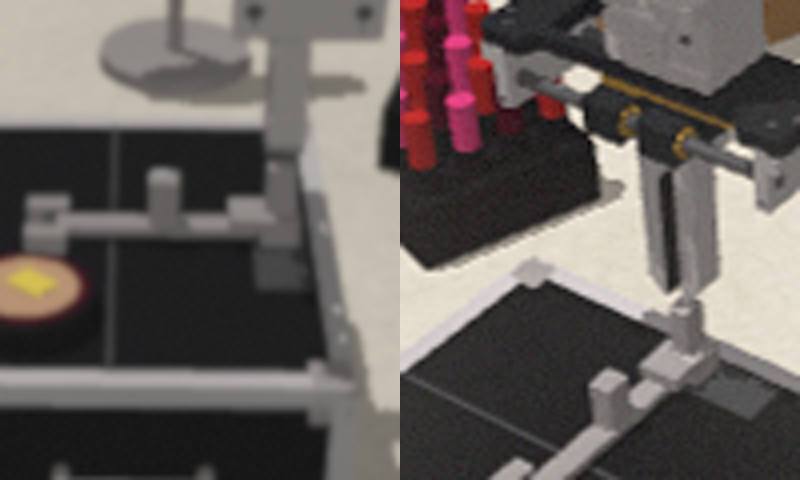

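```bash
python3 -m creep '[{"tx":0,"ty":0,"tz":0,"turn":0,"fingers":40},{"tx":0,"ty":0,"tz":0,"turn":0,"fingers":40},{"tx":0,"ty":0,"tz":0,"turn":0,"fingers":40},{"tx":0,"ty":0.05,"tz":0,"turn":0,"fingers":40},{"tx":0,"ty":0.1,"tz":0,"turn":0,"fingers":40},{"tx":0,"ty":0.15,"tz":0,"turn":0,"fingers":40},{"tx":0,"ty":0.18,"tz":0,"turn":0,"fingers":40},{"tx":0,"ty":0.18,"tz":0,"turn":0,"fingers":40},{"tx":0,"ty":0.18,"tz":0,"turn":0,"fingers":40}]' 5
python3 - <<'E'
from cell import optics
import cv2,numpy as np
a=[]
for n,(x,y) in (("side",(230,120)),("scene",(150,60))):
    c=optics.camera(n); f=c["frame"][y:y+120,x:x+100,::-1]
    a.append(cv2.resize(f,None,fx=4,fy=4,interpolation=cv2.INTER_CUBIC))
cv2.imwrite("pics/g.png",np.hstack(a))
E
```

```text
clock: 4.9
eef_pos: [522.3, -195.2, 121.0]
eef_rot: [-1.57, 0.001, -2.814]
wrist_force: [0.1, 0.3, 0.4]
finger_gap: 40.0
```

View pics/g.png

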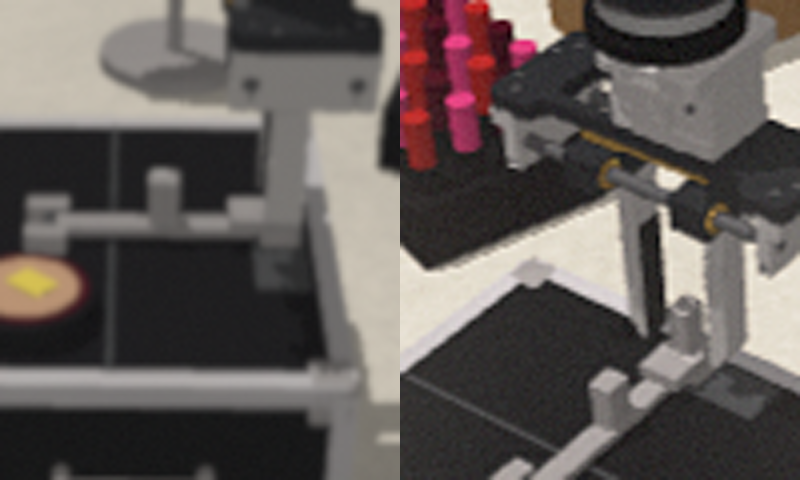

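```bash
python3 -m creep '[{"tx":0,"ty":0,"tz":0,"turn":0,"fingers":25},{"tx":0,"ty":0,"tz":0,"turn":0,"fingers":8},{"tx":0,"ty":0,"tz":0,"turn":0,"fingers":8},{"tx":0,"ty":0,"tz":0,"turn":0,"fingers":8},{"tx":0,"ty":0,"tz":0,"turn":0,"fingers":8},{"tx":0,"ty":0,"tz":0,"turn":0,"fingers":8}]' 8; python3 -m creep '[{"tx":0,"ty":0,"tz":-0.02,"turn":0,"fingers":8},{"tx":0,"ty":0,"tz":-0.04,"turn":0,"fingers":8},{"tx":0,"ty":0,"tz":-0.06,"turn":0,"fingers":8},{"tx":0,"ty":0,"tz":-0.08,"turn":0,"fingers":8},{"tx":0,"ty":0,"tz":-0.1,"turn":0,"fingers":8},{"tx":0,"ty":0,"tz":-0.12,"turn":0,"fingers":8},{"tx":0,"ty":0,"tz":-0.13,"turn":0,"fingers":8},{"tx":0,"ty":0,"tz":-0.14,"turn":0,"fingers":8},{"tx":0,"ty":0,"tz":-0.14,"turn":0,"fingers":8},{"tx":0,"ty":0,"tz":-0.14,"turn":0,"fingers":8}]' 8
```

```text
clock: 5.6
eef_pos: [522.5, -195.4, 121.4]
eef_rot: [-1.57, 0.002, -2.814]
wrist_force: [0.5, -0.3, 0.0]
finger_gap: 12.2
clock: 6.6
eef_pos: [513.8, -169.6, 121.4]
eef_rot: [-1.568, 0.002, -2.814]
wrist_force: [2.9, -6.7, -1.1]
finger_gap: 12.1
```

```bash
python3 -m creep '[{"tx":0,"ty":0,"tz":0.005,"turn":0,"fingers":36},{"tx":0,"ty":0,"tz":0.005,"turn":0,"fingers":36},{"tx":0,"ty":0,"tz":0.005,"turn":0,"fingers":36},{"tx":0,"ty":0,"tz":0.005,"turn":0,"fingers":36},{"tx":0,"ty":-0.1,"tz":0.005,"turn":0,"fingers":36},{"tx":0,"ty":-0.3,"tz":0.005,"turn":0,"fingers":36},{"tx":0,"ty":-0.5,"tz":0.005,"turn":0,"fingers":36},{"tx":0,"ty":-0.5,"tz":0.005,"turn":0,"fingers":36},{"tx":0,"ty":-0.5,"tz":0.005,"turn":0,"fingers":36}]'
python3 - <<'E'
from cell import monitor, optics
import cv2,numpy as np
s=monitor.read_state(); c=optics.camera("wrist"); np.savez("h_wrist.npz",pos=s["eef_pos"],rot=s["eef_rot"],**c)
cv2.imwrite("pics/h_wrist.png",c["frame"][:,:,::-1])
E
python3 go.py 580 -177 125
```

```text
clock: 7.5
eef_pos: [513.9, -170.3, 221.8]
eef_rot: [-1.567, 0.003, -2.814]
wrist_force: [-0.2, 0.4, -0.2]
finger_gap: 35.6
t 7.55 pos [ 513.5 -170.2  220.7] yaw -161.2 F [-0.1  0.1 -0.3] gap 36.2
shift units [-0.303  0.479  0.138] mm [-60.6  95.8  27.6] turn -0.0013
```

View pics/h_wrist.png

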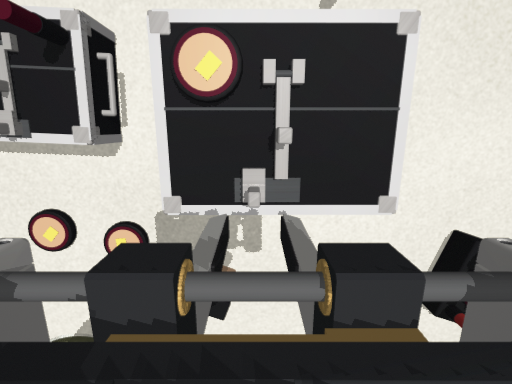

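```bash
python3 - <<'E'
from w import *
import cv2
c=np.load("h_wrist.npz"); 
print(wplane("h_wrist.npz",285,134,167),wplane("h_wrist.npz",254,198,176))
f=c["frame"][110:215,220:330,::-1]
cv2.imwrite("pics/h2.png",cv2.resize(f,None,fx=5,fy=5,interpolation=cv2.INTER_CUBIC))
E
```

```text
[ 581.35166664 -178.31587714  167.        ] [ 514.68266254 -169.76070037  176.        ]
```

View pics/h2.png

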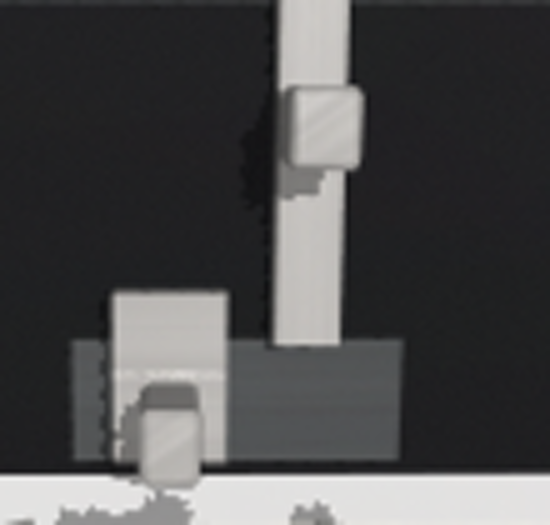

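```bash
python3 -m creep '[{"tx":-0.15,"ty":0,"tz":0.07,"turn":0,"fingers":36},{"tx":-0.304,"ty":0,"tz":0.144,"turn":0,"fingers":36},{"tx":-0.304,"ty":0,"tz":0.144,"turn":0,"fingers":36},{"tx":-0.304,"ty":0.15,"tz":0.144,"turn":0,"fingers":36},{"tx":-0.304,"ty":0.3,"tz":0.144,"turn":0,"fingers":36},{"tx":-0.304,"ty":0.4,"tz":0.144,"turn":0,"fingers":36},{"tx":-0.304,"ty":0.48,"tz":0.144,"turn":0,"fingers":36},{"tx":-0.304,"ty":0.54,"tz":0.144,"turn":0,"fingers":36},{"tx":-0.304,"ty":0.54,"tz":0.144,"turn":0,"fingers":36},{"tx":-0.304,"ty":0.54,"tz":0.144,"turn":0,"fingers":36}]'
python3 -m creep '[{"tx":0,"ty":0,"tz":0,"turn":0,"fingers":20},{"tx":0,"ty":0,"tz":0,"turn":0,"fingers":10},{"tx":0,"ty":0,"tz":0,"turn":0,"fingers":10},{"tx":0,"ty":0,"tz":0,"turn":0,"fingers":10},{"tx":0,"ty":0,"tz":0,"turn":0,"fingers":10},{"tx":0,"ty":0,"tz":0,"turn":0,"fingers":10}]' 12
python3 - <<'E'
from cell import optics
import cv2,numpy as np
a=[]
for n,(x,y) in (("side",(230,120)),("scene",(150,60))):
    c=optics.camera(n); f=c["frame"][y:y+120,x:x+100,::-1]
    a.append(cv2.resize(f,None,fx=4,fy=4,interpolation=cv2.INTER_CUBIC))
cv2.imwrite("pics/i.png",np.hstack(a))
E
```

```text
clock: 8.55
eef_pos: [580.5, -178.1, 113.1]
eef_rot: [-1.569, 0.002, -2.814]
wrist_force: [-0.4, 0.0, 0.8]
finger_gap: 36.2
clock: 9.15
eef_pos: [580.8, -178.6, 113.6]
eef_rot: [-1.567, 0.002, -2.814]
wrist_force: [0.5, -5.8, 2.2]
finger_gap: 14.0
```

View pics/i.png

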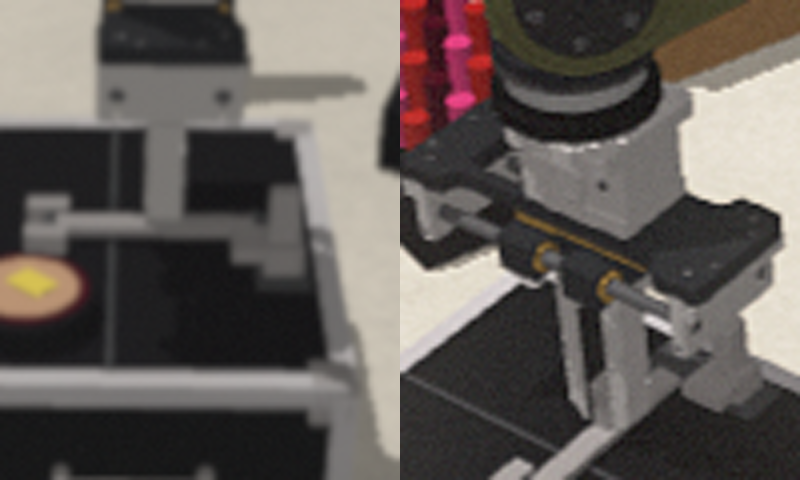

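```bash
python3 -m creep '[{"tx":-0.005,"ty":-0.015,"tz":0,"turn":0,"fingers":10},{"tx":-0.012,"ty":-0.03,"tz":0,"turn":0,"fingers":10},{"tx":-0.018,"ty":-0.043,"tz":0,"turn":0,"fingers":10},{"tx":-0.027,"ty":-0.058,"tz":0,"turn":0,"fingers":10},{"tx":-0.035,"ty":-0.07,"tz":0,"turn":0,"fingers":10},{"tx":-0.044,"ty":-0.084,"tz":0,"turn":0,"fingers":10},{"tx":-0.064,"ty":-0.109,"tz":0,"turn":0,"fingers":10},{"tx":-0.064,"ty":-0.109,"tz":0,"turn":0,"fingers":10}]' 12
```

```text
clock: 10.05
eef_pos: [593.5, -174.4, 136.2]
eef_rot: [-1.567, 0.003, -2.814]
wrist_force: [0.9, -4.1, 1.7]
finger_gap: 13.8
```

```bash
python3 - <<'E'
from cell import optics
import cv2,numpy as np
a=[]
for n,(x,y) in (("side",(230,120)),("scene",(150,60))):
    c=optics.camera(n); f=c["frame"][y:y+120,x:x+100,::-1]
    a.append(cv2.resize(f,None,fx=4,fy=4,interpolation=cv2.INTER_CUBIC))
cv2.imwrite("pics/j.png",np.hstack(a))
E
```

```text
(no output)
```

View pics/j.png

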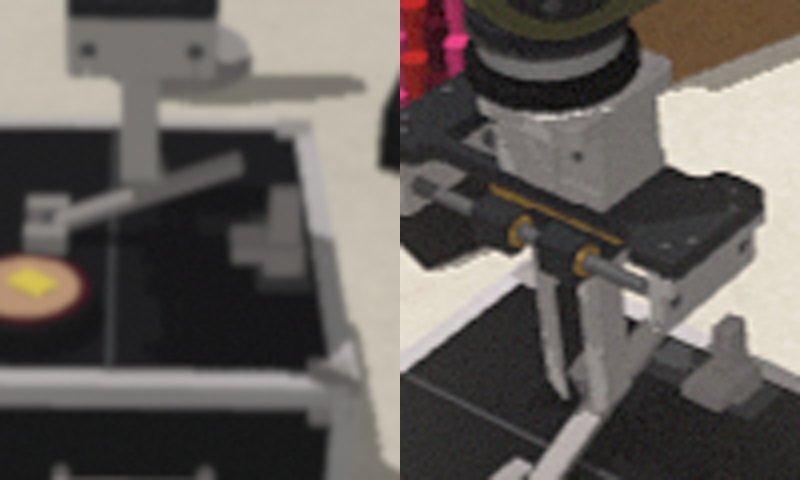

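```bash
python3 -m creep '[{"tx":-0.022,"ty":-0.023,"tz":0,"turn":0,"fingers":10},{"tx":-0.047,"ty":-0.043,"tz":0,"turn":0,"fingers":10},{"tx":-0.073,"ty":-0.06,"tz":0,"turn":0,"fingers":10},{"tx":-0.1,"ty":-0.075,"tz":0,"turn":0,"fingers":10},{"tx":-0.13,"ty":-0.087,"tz":0,"turn":0,"fingers":10},{"tx":-0.16,"ty":-0.097,"tz":0,"turn":0,"fingers":10},{"tx":-0.19,"ty":-0.103,"tz":0,"turn":0,"fingers":10},{"tx":-0.19,"ty":-0.103,"tz":0,"turn":0,"fingers":10},{"tx":-0.19,"ty":-0.103,"tz":0,"turn":0,"fingers":10}]' 12; python3 - <<'E'
from cell import optics
import cv2,numpy as np
a=[]
for n,(x,y) in (("side",(230,120)),("scene",(150,60))):
    c=optics.camera(n); f=c["frame"][y:y+120,x:x+100,::-1]
    a.append(cv2.resize(f,None,fx=4,fy=4,interpolation=cv2.INTER_CUBIC))
cv2.imwrite("pics/k.png",np.hstack(a))
E
```

```text
clock: 11.05
eef_pos: [629.6, -162.1, 157.1]
eef_rot: [-1.566, 0.005, -2.814]
wrist_force: [2.4, -4.0, 0.3]
finger_gap: 13.9
```

View pics/k.png

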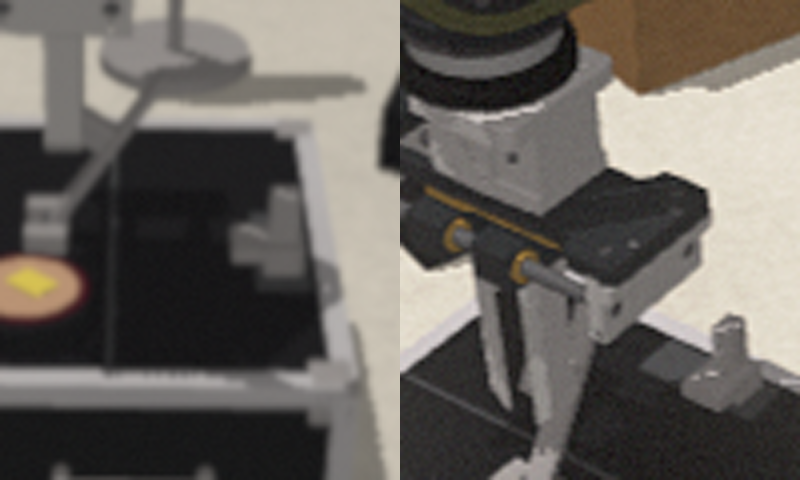

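```bash
python3 -m creep '[{"tx":0,"ty":0,"tz":0,"turn":0,"fingers":20},{"tx":0,"ty":0,"tz":0,"turn":0,"fingers":30},{"tx":0,"ty":0,"tz":0,"turn":0,"fingers":36},{"tx":0,"ty":0,"tz":0,"turn":0,"fingers":36},{"tx":0,"ty":0,"tz":0,"turn":0,"fingers":36},{"tx":0,"ty":-0.05,"tz":0,"turn":0,"fingers":36},{"tx":0,"ty":-0.15,"tz":0,"turn":0,"fingers":36},{"tx":0,"ty":-0.3,"tz":0,"turn":0,"fingers":36},{"tx":0,"ty":-0.5,"tz":0,"turn":0,"fingers":36},{"tx":0,"ty":-0.6,"tz":0,"turn":0,"fingers":36},{"tx":0,"ty":-0.6,"tz":0,"turn":0,"fingers":36},{"tx":0,"ty":-0.6,"tz":0,"turn":0,"fingers":36},{"tx":0,"ty":-0.6,"tz":0,"turn":0,"fingers":36}]' ; python3 - <<'E'
from cell import optics
import cv2,numpy as np
a=[]
for n,(x,y) in (("side",(230,120)),("scene",(140,100))):
    c=optics.camera(n); np.savez(f"l_{n}.npz",**c); f=c["frame"][y:y+120,x:x+100,::-1]
    a.append(cv2.resize(f,None,fx=4,fy=4,interpolation=cv2.INTER_CUBIC))
cv2.imwrite("pics/l.png",np.hstack(a))
E
```

```text
clock: 12.45
eef_pos: [628.4, -161.7, 275.5]
eef_rot: [-1.568, 0.003, -2.814]
wrist_force: [-0.2, 0.7, 0.1]
finger_gap: 35.9
```

View pics/l.png

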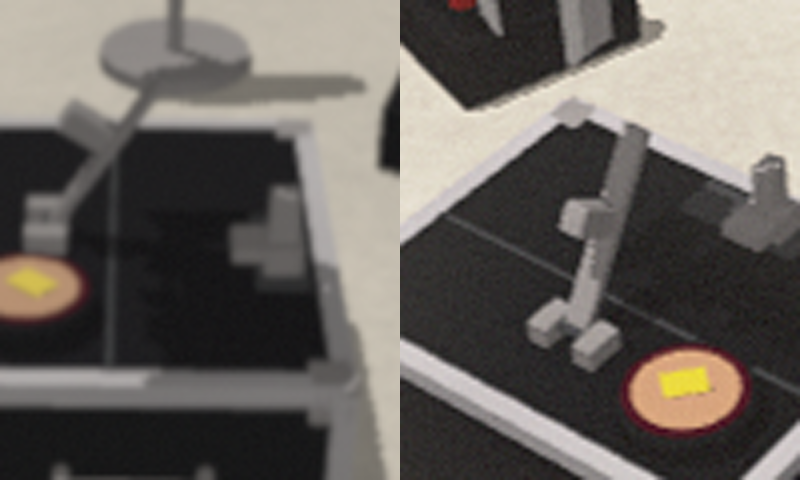

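```bash
python3 - <<'E'
from h import *
S=dict(np.load("l_scene.npz"));D=dict(np.load("l_side.npz"))
s=lambda x,y:(140+(x-400)/4-.4,100+y/4-.4); d=lambda x,y:(230+x/4-.4,120+y/4-.4)
t,e=two(S,s(635,128),D,d(152,80)); print("tip",t,e)
h=np.array([522.3-2*-.326,-195.4-2*.9455])+121*np.array([.9455,.3256]); dx=(t[:2]-h)@[.9455,.3256]
print("angle",np.arctan2(t[2]-136.5,-dx))
t,e=two(S,s(769,158),D,d(284,189)); print("tab",t,e,"slid",(t[:2]-[522.5,-195.4])@[-.3256,.9455])
from cell import monitor
print(monitor.read_state()["wrist_force"])
E
```

```text
tip [ 584.67314662 -172.01028379  226.947133  ] 3.89113967874072
angle 1.029229451722565
tab [ 513.10562386 -167.36133436  178.93803683] 0.8977407237846683 slid 29.569367234921724
[-0.49611496  0.26285431 -0.03774598]
```

Latch at about 1.03 rad, tab slid about 27–30 mm, and the gripper is clear. Handing in.

```bash
python3 -c "
from cell import manip; print(manip.sign_off())"
```

```text
the job is handed in; nothing more can be done
None
```

The catch on the larger case is undone: I slid its safety tab left to its end stop, lifted the latch, let go of it and backed away, and handed the job in after about 12.6 s.

- **Tab:** it moved about 27 mm by the arm's own reading and about 29.6 mm in the two fixed camera views. The force rose to about 7 N at the end, which fits the end stop.
- **Latch:** it stood at about 1.03 rad in the two fixed camera views after release, against the 0.7 rad needed. The sight lines to its tip missed each other by about 4 mm. I took only one picture after letting go, so I did not measure that it was still.
- **Gripper:** the fingers were about 100 mm above the latch, with a wrist force reading under 1 N. The compact on the lid had not moved.

**One disagreement:** all three cameras showed the fingertips ending about 34 mm short of the reported TCP. A gentle test close at the first height shut above the tab lug without touching it. I allowed for the 34 mm after that, and both grips then matched the lugs' sizes (12.2 mm and 14.0 mm).

My first move command was refused because I had left out some fields; nothing moved.

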